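Find the ballasted figure and show its base over the inspection mirror

ROBOT

A 6-joint arm with a two-finger parallel gripper is mounted at the origin on the work surface. World frame = base frame: x ahead of the robot, y to its left, z up, the work surface at z = 0. Lengths are in m, angles in rad, forces in N, time in s.
With the tool pointing down it reaches from about 0.35 to 0.725 m from the base axis. Payload 6 kg.
Tool frame: the origin (TCP) lies at the very end of the fingers, on their centre line; the grasp point (between the pads) lies 19 mm behind it; z points along the fingers, y is the line along which they close (so a half turn about z gives the same grasp; the last joint's range is limited). The gripper opens to 85 mm and grips with 20 to 120 N. Pads are 22 mm wide; open, the fingers measure 114 mm over their backs; the gripper's body (76 mm by 85 mm) begins 54 mm behind the grasp point. The pads swing forward as they close: fully open they stand 13 mm farther back than shut.
Start: joints at [-0.982, 0.04, 0.085, 0, -1.615, -0.334], TCP at [0.151, -0.581, 0.231] pointing down, gripper open.
Joint ranges: [-2.56, 2.56], [-1.29, 2.01], [-1.08, 1.49], [-3.29, 1.98], [-2.81, -0.18], [-2.99, 2.99]. Speed limits (rad/s): [2.57, 2.57, 3.01, 3.14, 3.14, 3.14].

INTERFACE

Orientations are given as a unit quaternion [w, x, y, z].
In Python, from rig import * gives the robot as it stands. The module is installed in compiled form; this text tells all that it offers.
- The arm moves only by the shell command python3 -m jog 'ROWS' [FORCE]. ROWS is JSON, one flat list of numbers, 7 for each row, row after row: the turn, a rotation vector about the world's x, y, z in degrees, then the shift along the world's x, y, z in cm, then the closure, from 0 (fully open) to 1 (shut). A call has 1 to 20 rows; each row shifts and turns the commanded pose from where the row before left it; what a row does not reach is not made up. A row lasts 1/8 s, in which the tool goes at most 62.5 mm and 10.7 degrees, less where a joint would pass 70% of its speed; a pose out of reach is approached as far as the arm can. A call with a gripper value outside its range is refused whole. The fingers move at their own pace and stop on an object; FORCE is the grip in N (left out, the last holds). Time passes only in rows, so rows that do not move let the fingers close. It gives the time, the measured TCP pose, the force, the opening and the grip force at its end, in the units of the state.
- state(): the state, without advancing time (a new reading comes with each control period).
- get_image(name): name is "scene" or "side" or "wrist"; returns a dict with "img" (480x640x3 uint8, blue, green, red), "fovy" (degrees; the focal length in pixels is half the picture's height over the tangent of half this angle, whatever the lens; pixels are square), "cx", "cy" (the principal point, pixels), "k1" (the pictures are not rectified: a ray, as slopes to the right and down, at radius r is drawn at 1 + k1 r^2 times it, then the intrinsics apply), "rvec" (rotation vector, rad) and "tvec" (3), from world to camera coordinates, as OpenCV has them. Camera axes: x right, y down, z forward; pixel columns grow to the right and rows downward; lengths in m; the calibration is good to about 2 mm. A picture is of the moment at which its call begins. There is no depth.
- close_job(): hands the job in; it is judged then, once.
Trained networks look in a picture, given as the dict that the camera call returned (one of the last four; its "shot" number tells which), for a name from the list of things; names that differ only in an ending like _2 or _b are one class to them, and where a whole thing is asked for, a point or a joint stands for the part that bears it (a point fixed in the world has none). Each returns a list of dicts, best first, with "p" (0 to 1); they miss things now and then, are a little off and sometimes report something else, mostly with a low value. They report only what shows in the picture. A call takes as long as a camera call. They do not tell look-alikes from the thing itself.
- spot_in(picture, target): "extent" ([left, top, right, bottom] in pixels, round what is visible of it).
- masks_of(picture, target): "mask" (480x640 bool, what is visible of it) and "extent" ([left, top, right, bottom] in pixels, round what is visible of it).
The state is a dict: "clock": time; "joints": joint angles; "qd": joint speeds; "effort": joint torques, N m; "ee_pos": TCP position; "tool_rot": TCP orientation; "wrist_force": force on the tool from outside, world axes, zero at the start; "wrist_torque": the same for the moment, N m; "width": opening from 0.0 (shut) to 1.0 (fully open); "gripper_force": force on a finger pad.
Only numpy, scipy, OpenCV 4.12 (cv2) and the standard library are available. Lean on these libraries where they do the work, as an engineer would, in place of code of your own. Each camera call takes 0.05 s, during which the arm holds its last target. There are 200 camera calls.

TASK

Lock the swing arm of the inspection mirror by dropping the red-knobbed pin fully home through the holes in the arm and its base, and let go of it. Then weigh the two blue figures by hand, one at a time: lift the one on the yellow pad straight up at least 8 cm for a second, then likewise the one on the green pad. Finish holding the heavier one upright and still, its base centred 5 to 12 cm above the mirror and touching nothing but the gripper, with the lighter one standing back where it stood at the start, nothing fallen over and the other things on the bench left alone.

Things in the scene. Friction and masses are not known exactly. Their poses are not given: they have to be found in the camera images.
- station: Mirror station, fixed: grey base block 60 (own x) x 130 x 30 mm high, from 45 mm on the +y to 85 mm on the -y side of the origin, which lies on the bench under the pivot. Pivot post 24 mm across, 48 mm high. A yellow swing arm over the block runs along the station's -y, its top 41 mm above the bench, and carries a round mirror at its end.
- mirror_arm (a joint): Angle of the swing arm about its vertical pivot, rad. 0 = the hole in the arm is over the hole in the base block; it starts at 0. Stiff: it takes about 8 N sideways at the hole to turn it, and it stays where it is left.
- lock_hole (a point): Mouth of the vertical lock hole, in the middle of the yellow arm's top face, 50 mm from the pivot, 41 mm above the bench. The hole is 12.5 mm wide and goes through the arm (10 mm thick) and on through the block right down to the bench. Axes as the station.
- mirror (a point): Centre of the face-up round mirror, black-rimmed, 104 mm across, at the end of the swing arm, 155 mm from the pivot; its face lies 41.5 mm above the bench.
- pin: Lock pin, upright: steel shank 10 mm across, 36 mm long, tapered foot, under a red round knob 20 mm across, 36 mm high; 45 g. Origin at the tip of the foot, z up to the knob. At the start it stands in the white pin block, its knob resting on the block and its tip 4 mm above the bench. Fully home, the knob rests on the yellow arm and the tip is 5 mm above the bench.
- pin_block: White foam block 70 x 70 x 40 mm high, fixed, with a vertical 12 mm hole through its middle in which the pin stands. Origin under its centre, on the bench.
- yellow_pad: White foam pad 110 x 110 x 20 mm high, fixed, with a round yellow mark 84 mm across on top. One figure, either of the two, stands upright near its middle. Origin under its centre, on the bench.
- green_pad: White foam pad like the other, with a round green mark. The other figure stands on it. Origin under its centre, on the bench.
- figure_a: One of two look-alike blue figures, 107 mm tall: black base 52 mm across, 20 high; torso 26 mm thick (own x) x 34 wide (own y), 43 to 83 mm above the underside; thin arms at its +y and -y sides (56 mm over both). Origin: centre of underside, z up, faces its -x. Pinch the torso along x, 66 mm up. One of the two is ballasted, about 280 to 380 g, the other 110 to 150 g: only lifting tells.
- figure_b: One of two look-alike blue figures, 107 mm tall: black base 52 mm across, 20 high; torso 26 mm thick (own x) x 34 wide (own y), 43 to 83 mm above the underside; thin arms at its +y and -y sides (56 mm over both). Origin: centre of underside, z up, faces its -x. Pinch the torso along x, 66 mm up. One of the two is ballasted, about 280 to 380 g, the other 110 to 150 g: only lifting tells.
- bottle: Bystander: white bottle, 52 mm across, 130 mm tall. Origin under its centre.
- jar: Bystander: amber paint jar with a black cap, 52 mm across, 50 mm tall. Origin under its centre.
- tape: Bystander: roll of amber tape lying flat, 84 mm across, 24 mm high. Origin under its centre.
Not all that is in view belongs to the job. What is shaped like the pin but black is not meant.

How it is judged:
By the outcome, as a careful person would: the job done as asked, in the order asked, and still so for the second after the job is handed in, while the arm keeps its last pose, push and grip.
It also fails if it takes over 72 s, if anything falls off the work surface, if the arm or the gripper's body presses on something with over 40 N, if the wrist force passes 120 N, or if a joint passes its speed limit or range.

## Working session

There is one attempt and no reset: what is moved stays moved. The work goes in short steps, Python scripts to look and compute and a shell command to move; the robot and the scene stay as the last step left them, time stands still between calls to the robot, and variables do not carry over. Pictures are saved under pics/ and viewed, at most 13 in all, crops included, and the job is handed in when it is done.

```bash
mkdir -p pics; cat > h.py <<'E'
from rig import *
import numpy as np, cv2
from scipy.spatial.transform import Rotation as R
def cam(p):
    h,w=p["img"].shape[:2]; f=h/2/np.tan(np.radians(p["fovy"])/2)
    K=np.array([[f,0,p["cx"]],[0,f,p["cy"]],[0,0,1]]); D=np.array([p["k1"],0,0,0,0.])
    return K,D,np.array(p["rvec"],float).reshape(3),np.array(p["tvec"],float).reshape(3)
def ray(p,uv,z):
    "world points at height z for pixels"
    K,D,r,t=cam(p); uv=np.array(uv,float).reshape(-1,1,2)
    n=cv2.undistortPoints(uv,K,D).reshape(-1,2); M=R.from_rotvec(r).as_matrix()
    d=np.c_[n,np.ones(len(n))]@M; c=-M.T@t
    return c+d*((z-c[2])/d[:,2])[:,None]
def px(p,X):
    K,D,r,t=cam(p); return cv2.projectPoints(np.array(X,float).reshape(-1,1,3),r,t,K,D)[0].reshape(-1,2)
E
python3 - <<'E'
from h import *
for n in ["scene","side"]:
    p=get_image(n); cv2.imwrite(f"pics/{n}0.png",p["img"]); print(n,p["fovy"],p["k1"],-R.from_rotvec(np.ravel(p["rvec"])).as_matrix().T@np.ravel(p["tvec"]))
    for t in ["station","mirror","pin","pin_block","yellow_pad","green_pad","figure_a","bottle","jar","tape"]:
        print(t,[(round(d["p"],2),np.round(d["extent"]).astype(int).tolist()) for d in spot_in(p,t)][:4])
E
```

```text
scene 47.26058116709817 -0.01688159639470812 [1.20177984 0.35130949 0.8282228 ]
station [(0.56, [352, 233, 480, 331])]
mirror [(0.75, [352, 232, 453, 302]), (0.39, [209, 134, 230, 182])]
pin [(0.71, [457, 225, 470, 250]), (0.63, [288, 169, 355, 218]), (0.44, [350, 231, 482, 330])]
pin_block [(0.84, [400, 202, 447, 243])]
yellow_pad [(0.73, [288, 167, 354, 219])]
green_pad [(0.81, [186, 156, 256, 201])]
figure_a [(0.93, [207, 134, 231, 180]), (0.73, [309, 148, 338, 194])]
bottle [(0.9, [266, 276, 303, 337])]
jar [(0.8, [239, 231, 269, 266]), (0.23, [287, 170, 353, 220]), (0.22, [352, 232, 480, 330])]
tape [(0.78, [505, 255, 552, 297]), (0.21, [207, 134, 231, 180])]
side 52.20497397024853 -0.0693513500669534 [0.43204229 0.68369463 0.58383049]
station []
mirror [(0.6, [254, 260, 336, 349])]
pin [(0.81, [354, 321, 369, 361]), (0.72, [377, 284, 389, 309]), (0.26, [271, 192, 297, 228])]
pin_block [(0.56, [351, 289, 403, 344])]
yellow_pad [(0.79, [355, 217, 416, 260]), (0.43, [372, 186, 402, 241])]
green_pad [(0.8, [333, 161, 393, 195]), (0.39, [372, 183, 402, 241])]
figure_a [(0.78, [375, 186, 400, 240]), (0.65, [360, 128, 378, 179]), (0.22, [255, 264, 337, 350])]
bottle [(0.57, [196, 194, 226, 264])]
jar [(0.57, [268, 193, 296, 229])]
tape [(0.88, [315, 407, 378, 476])]
```

View pics/scene0.png

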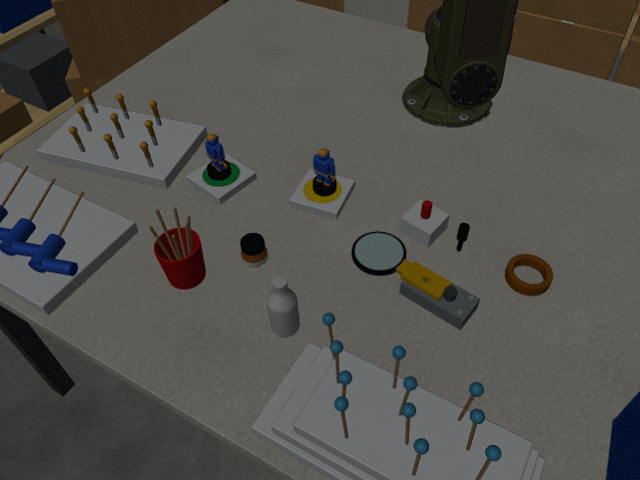

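View pics/side0.png

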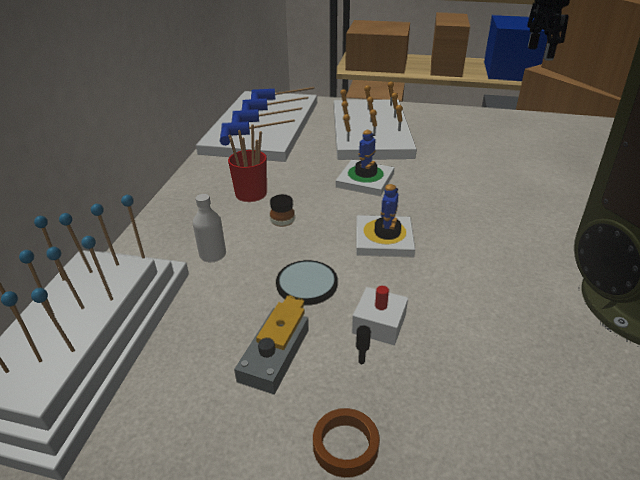

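The scene picture shows two pin-like things: a red knob in the white block at scene (426,209) / side (382,297), and a black look-alike at scene (463,236) / side (363,343). The description says red, so I take the one in the block. The figures are at scene (323,172) on yellow and (218,158) on green. The station is at (438,292) with the mirror at (379,252).

```bash
python3 - <<'E'
from h import *
P={n:get_image(n) for n in ["scene","side"]}
def red(p):
    i=p["img"].astype(int); m=((i[...,2]>110)&(i[...,1]<60)&(i[...,0]<60)).astype(np.uint8)
    n,l,s,c=cv2.connectedComponentsWithStats(m); return [(s[k].tolist(),c[k].round(1).tolist()) for k in range(1,n) if s[k][4]>25]
for n,p in P.items():
    print(n,red(p))
s,d=P["scene"],P["side"]
print("knob",ray(s,[426,209],.058),ray(d,[382,297],.058))
for t,z in [("mirror",.0415),("pin_block",.02),("yellow_pad",.01),("green_pad",.01),("figure_a",.0735),("bottle",.065),("jar",.025),("tape",.012)]:
    for n,p in P.items():
        for q in masks_of(p,t)[:2]:
            e=q["extent"]; m=q["mask"]; ys,xs=np.nonzero(m)
            print(t,n,round(q["p"],2),ray(p,[[(e[0]+e[2])/2,(e[1]+e[3])/2]],z).round(3)[0,:2],ray(p,[[xs.mean(),ys.mean()]],z).round(3)[0,:2])
print("pivot top",ray(s,[450,293],.048),ray(d,[267,346],.048)); print("hole",ray(d,[280,323],.041),ray(s,[424,279],.041))
a=cv2.resize(s["img"][190:340,340:490],(400,400),interpolation=2); b=cv2.resize(d["img"][260:400,230:410],(514,400),interpolation=2)[:,:400]
cv2.imwrite("pics/crop1.png",np.hstack([a,b]))
E
```

```text
scene []
side [([376, 286, 13, 8, 78], [382.1, 289.5])]
knob [[0.45169403 0.12808545 0.058     ]] [[0.45177847 0.12696722 0.058     ]]
mirror scene 0.97 [0.593 0.141] [0.593 0.127]
mirror scene 0.22 [0.439 0.13 ] [0.438 0.123]
mirror side 0.97 [0.584 0.156] [0.584 0.136]
pin_block scene 0.56 [0.452 0.128] [0.458 0.129]
pin_block side 0.83 [0.452 0.13 ] [0.451 0.131]
yellow_pad scene 0.97 [ 0.476 -0.092] [ 0.478 -0.094]
yellow_pad side 0.78 [ 0.463 -0.093] [ 0.466 -0.086]
yellow_pad side 0.65 [0.473 0.35 ] [0.472 0.351]
green_pad scene 0.67 [ 0.538 -0.323] [ 0.539 -0.311]
green_pad scene 0.52 [0.471 0.356] [0.472 0.351]
green_pad side 0.29 [ 0.687 -0.146] [ 0.687 -0.148]
figure_a scene 0.89 [ 0.465 -0.095] [ 0.474 -0.091]
figure_a scene 0.72 [ 0.536 -0.311] [ 0.546 -0.312]
figure_a side 0.87 [ 0.523 -0.309] [ 0.529 -0.304]
bottle scene 0.96 [0.791 0.017] [0.792 0.015]
bottle side 0.69 [0.778 0.012] [0.779 0.021]
jar scene 0.84 [ 0.68  -0.128] [ 0.683 -0.127]
jar side 0.55 [ 0.679 -0.132] [ 0.681 -0.126]
tape scene 0.7 [0.478 0.356] [0.474 0.352]
tape side 0.81 [0.47  0.352] [0.472 0.352]
pivot top [[0.61217885 0.24333296 0.048     ]] [[0.60217632 0.24672999 0.048     ]]
hole [[0.59766408 0.19385796 0.041     ]] [[0.60056916 0.1901203  0.041     ]]
```

View pics/crop1.png

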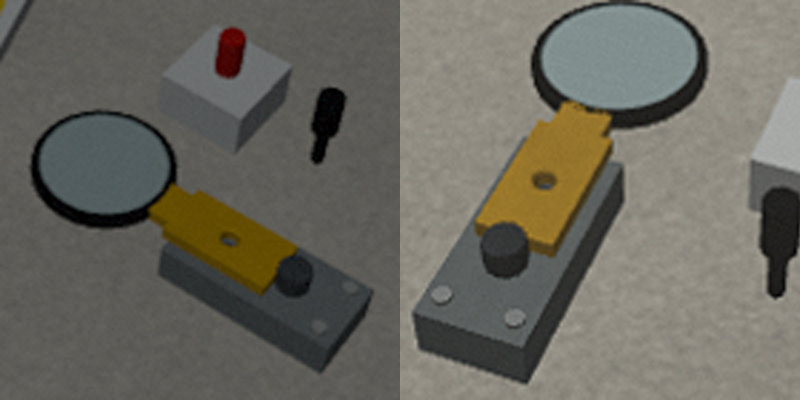

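The crop confirms the red pin in the white block (side, 382,297). It also shows the arm hole at side (280,323) / scene (426,280). Next I check the tool yaw before moving.

```bash
python3 - <<'E'
from h import *
s=state(); q=s["tool_rot"]; M=R.from_quat([q[1],q[2],q[3],q[0]]).as_matrix(); print(M.round(3),s["width"],s["wrist_force"],s["clock"])
p=get_image("scene");d=get_image("side")
print("decoy",ray(p,[460,248],0),ray(d,[362,361],0)); print("hole",ray(p,[426.2,279.6],.041),ray(d,[280.4,323],.041))
E
```

```text
[[-0.968 -0.252 -0.   ]
 [-0.252  0.968  0.   ]
 [ 0.     0.    -1.   ]] 1.0033400491078954 [0.61007713 0.00962564 0.11648908] 2.0
decoy [[0.46309418 0.21319909 0.        ]] [[0.46963808 0.20877255 0.        ]]
hole [[0.59989563 0.19410579 0.041     ]] [[0.59707038 0.19374316 0.041     ]]
```

```bash
python3 -m jog '[0,0,5,3.74,4.14,0,0, 0,0,5,3.74,4.14,0,0, 0,0,5,3.74,4.14,0,0, 0,0,5,3.74,4.14,0,0, 0,0,5,3.74,4.14,0,0, 0,0,5,3.74,4.14,0,0, 0,0,5,3.74,4.14,0,0, 0,0,5,3.74,4.14,0,0, 0,0,5,0,5.4,0,0, 0,0,5,0,5.4,0,0, 0,0,5,0,5.4,0,0, 0,0,5,0,5.4,0,0, 0,0,5,0,5.4,-1,0, 0,0,5,0,5.4,-1,0, 0,0,5.4,0.2,5.3,-1,0, 0,0,0,0,0,0,0, 0,0,0,0,0,0,0]' 40
python3 - <<'E'
from h import *
p=get_image("wrist"); cv2.imwrite("pics/w1.png",p["img"]); print(p["fovy"],p["k1"]); s=state(); print(s["ee_pos"],s["joints"])
print(px(p,[[.4517,.1275,.076],[.4517,.1275,.058],[.599,.194,.041]]))
for t in ["pin","station","mirror"]:
    print(t,[(round(d["p"],2),np.round(d["extent"]).astype(int).tolist()) for d in spot_in(p,t)][:4])
E
```

```text
clock: 4.22
ee_pos: [0.4525, 0.1275, 0.2015]
tool_rot: [0.0, 0.707, -0.707, 0.0]
wrist_force: [-0.2, -0.7, 0.7]
width: 1.002
gripper_force: 0.0
62.44918876807241 -0.07538007902710084
[0.45261996 0.12703782 0.20173554] [ 7.05137209e-01 -3.16194456e-01 -2.89906869e-01  3.40877006e-04
 -1.59662149e+00 -7.06104903e-01]
[[321.93728824 227.88541669]
 [321.97015923 221.7991493 ]
 [148.05195172 293.39232322]]
pin [(0.78, [312, 205, 339, 242]), (0.69, [286, 293, 314, 341])]
station [(0.68, [92, 101, 227, 357])]
mirror [(0.86, [96, 98, 228, 332])]
```

View pics/w1.png

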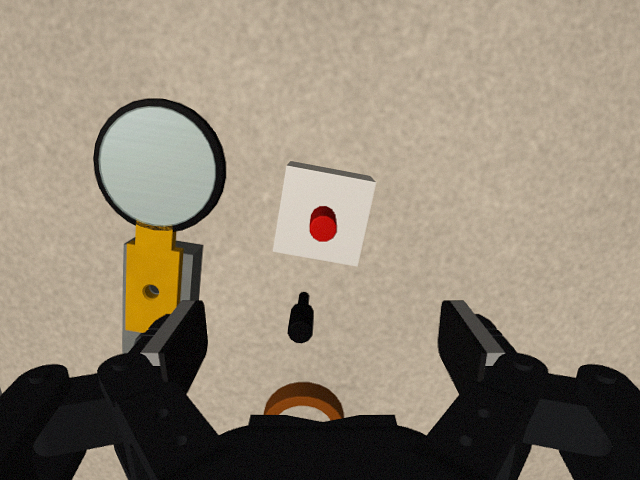

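The wrist view shows the red knob top at about (323,230), the decoy at (301,320), the arm hole at (151,291) and the mirror centre at (160,163). I'll measure the knob and hole from this.

```bash
python3 - <<'E'
from h import *
p=get_image("wrist"); i=p["img"].astype(int)
m=((i[...,2]>70)&(i[...,1]<50)&(i[...,0]<50)).astype(np.uint8); n,l,s,c=cv2.connectedComponentsWithStats(m); print([x.tolist() for x in s[1:] if x[4]>50])
b=((i[...,2]>170)&(i[...,1]<50)).astype(np.uint8); n,l,s,c=cv2.connectedComponentsWithStats(b); k=1+s[1:,4].argmax(); print(s[k],c[k],"bright top ->",ray(p,c[k],.076))
# hole: non-yellow inside yellow
h=i[275:308,138:165]; y=((h[...,2]-h[...,0])>90); n,l,s,c=cv2.connectedComponentsWithStats((~y).astype(np.uint8)); 
for k in range(1,n): print(s[k],c[k]+[138,275],ray(p,c[k]+[138,275],.041))
mm=masks_of(p,"mirror")[0]["mask"]; e=i; g=((mm)&(i.sum(2)<110)|((i[...,0]>130)&(i[...,2]<i[...,0]-2)))
g[240:]=0; g[:,240:]=0; (cx,cy),r=cv2.minEnclosingCircle(np.argwhere(g)[:,::-1].astype(np.float32)); print("mirror",cx,cy,r,ray(p,[cx,cy],.0415), ray(p,[160,163],.0415))
E
```

```text
[[310, 207, 27, 35, 738], [265, 383, 40, 32, 415]]
[310 217  26  25 495] [322.69494949 229.08888889] bright top -> [[0.45144859 0.12775446 0.076     ]]
[  8  11  14  12 132] [152.21212121 291.54545455] [[0.59573465 0.19148418 0.041     ]]
mirror 156.87950134277344 170.3975067138672 70.95539855957031 [[0.57959156 0.0897987  0.0415    ]] [[0.57652774 0.0841602  0.0415    ]]
```

```bash
python3 -m jog '[0,0,0,-0.1,0.05,-5,0.3, 0,0,0,0,0,-5,0.5, 0,0,0,0,0,-3,0.5, 0,0,0,0,0,-2.4,0.5, 0,0,0,0,0,0,0.5, 0,0,0,0,0,0,0.8, 0,0,0,0,0,0,1, 0,0,0,0,0,0,1, 0,0,0,0,0,0,1, 0,0,0,0,0,0,1]' 40
```

```text
clock: 5.78
ee_pos: [0.4524, 0.1284, 0.049]
tool_rot: [-0.001, 0.707, -0.707, 0.001]
wrist_force: [-0.3, -0.7, 5.7]
width: 0.218
gripper_force: 39.3
```

```bash
python3 -m jog '[0,0,0,0,0,0.5,1, 0,0,0,0,0,2,1, 0,0,0,0,0,3,1, 0,0,0,0,0,3,1, 0,0,0,0,0,1,1, 0,0,0,4.8,2,0,1, 0,0,0,5,2.3,0,1, 0,0,0,4.6,2.1,0,1, 0,0,0,0,0,0,1, 0,0,0,0,0,0,1, 0,0,0,0,0,0,1]' 
python3 - <<'E'
from h import *
print(state()["ee_pos"],state()["wrist_force"])
p={n:get_image(n) for n in ["scene","side","wrist"]}
c=[]
e=state()["ee_pos"]
for n,w in [("scene",50),("side",60)]:
    u,v=px(p[n],[[e[0],e[1],.08]])[0].astype(int); q=p[n]["img"][v-w:v+w,u-w:u+w]; c.append(cv2.resize(q,(400,400),interpolation=2)); print(n,u-w,v-w,400/(2*w))
cv2.imwrite("pics/c2.png",np.hstack(c)); cv2.imwrite("pics/w2.png",p["wrist"]["img"])
E
```

```text
clock: 7.15
ee_pos: [0.5949, 0.1919, 0.1431]
tool_rot: [-0.001, 0.707, -0.707, 0.0]
wrist_force: [0.3, -0.3, -0.3]
width: 0.218
gripper_force: 40.0
[0.59493545 0.19187373 0.14306528] [ 0.34540891 -0.2641267  -0.34747849]
scene 378 213 4.0
side 220 243 3.3333333333333335
```

View pics/c2.png

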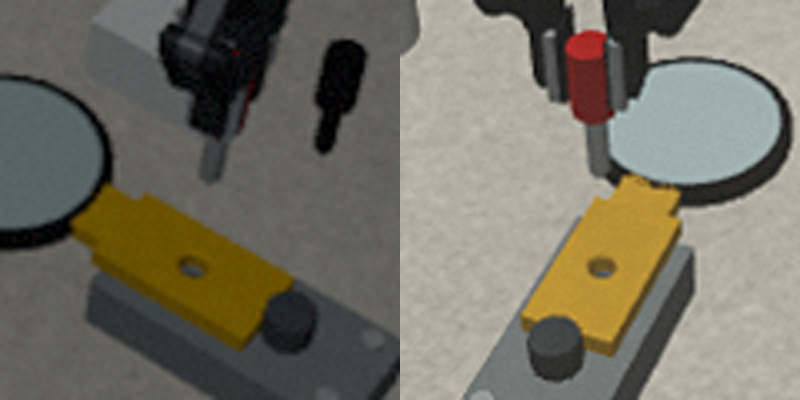

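The pin is held upright. Its tip is at scene (431,258) / side (280,296), and the hole is at scene (426.3,279.8) / side (280.3,323.1). I'll compute the offset from these.

```bash
python3 - <<'E'
from h import *
s,d,w=[get_image(n) for n in ("scene","side","wrist")]
def tri(a,b):
    P=[];u=[]
    for p,x in ((s,a),(d,b)):
        K,D,r,t=cam(p); P.append(np.c_[R.from_rotvec(r).as_matrix(),t]); u.append(cv2.undistortPoints(np.array(x,float).reshape(1,1,2),K,D).reshape(2,1))
    X=cv2.triangulatePoints(P[0],P[1],u[0],u[1]).ravel(); return X[:3]/X[3]
print("tip",tri([431,258],[280,295.8]),ray(s,[431,258],.099),ray(d,[280,295.8],.099)); print("hole",tri([426.25,279.75],[280.3,323.1]),ray(s,[426.25,279.75],.041),ray(d,[280.3,323.1],.041))
# wrist view of shank edges
g=w["img"]; print(px(w,[[.5949,.1919,.099]]))
E
```

```text
tip [0.5946305  0.19342344 0.0967785 ] [[0.59706122 0.19440429 0.099     ]] [[0.59370626 0.19489148 0.099     ]]
hole [0.59800492 0.19326499 0.03913958] [[0.60016484 0.19431813 0.041     ]] [[0.59716573 0.19397059 0.041     ]]
[[320.86071606 268.09997818]]
```

View pics/w2.png

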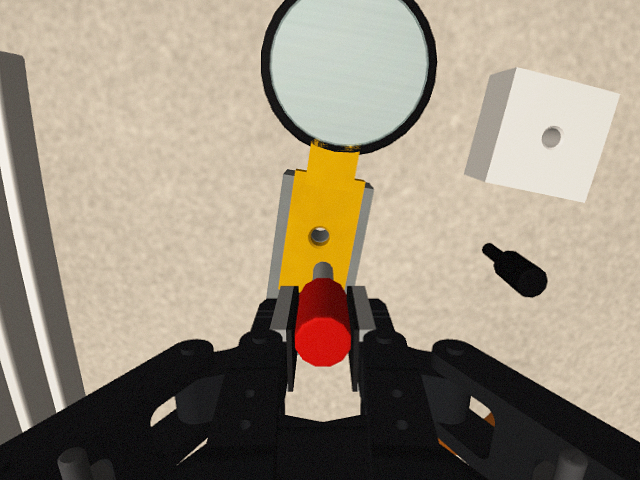

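The wrist view shows the hole at (319.5,236) and the shank tip at about (322,264). I'll move partway down and re-measure from close by.

```bash
python3 -m jog '[0,0,0,0.25,0,-2,1, 0,0,0,0,0,-2,1, 0,0,0,0,0,-0.8,1, 0,0,0,0,0,0,1, 0,0,0,0,0,0,1]' 
python3 - <<'E'
from h import *
p={n:get_image(n) for n in ["scene","side","wrist"]}
c=[]; e=state()["ee_pos"]
for n,w,o in [("scene",18,-4),("side",18,-2)]:
    u,v=px(p[n],[[e[0],e[1],.043]])[0].astype(int); v+=o; q=p[n]["img"][v-w:v+w,u-w:u+w]; c.append(cv2.resize(q,(400,400),interpolation=2)); print(n,u-w,v-w,400/(2*w))
q=p["wrist"]["img"][210:310,270:370]; c.append(cv2.resize(q,(400,400),interpolation=2)); c=[cv2.convertScaleAbs(x,alpha=1.5) for x in c]
cv2.imwrite("pics/c3.png",cv2.resize(np.hstack(c),(798,266)))
E
```

```text
clock: 8.07
ee_pos: [0.5983, 0.1922, 0.095]
tool_rot: [-0.0, 0.707, -0.707, 0.0]
wrist_force: [0.1, 0.5, -0.5]
width: 0.216
gripper_force: 40.0
scene 407 255 11.11111111111111
side 261 301 11.11111111111111
```

View pics/c3.png

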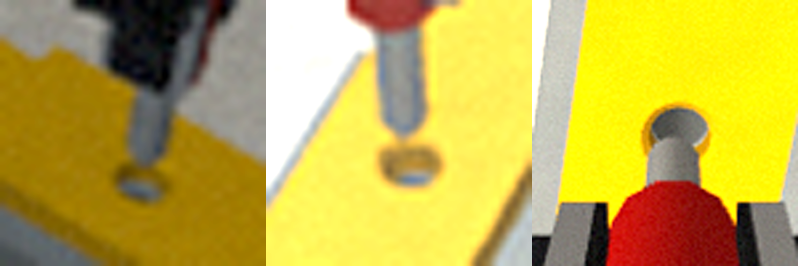

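```bash
python3 - <<'E'
from h import *
s,d,w=[get_image(n) for n in ("scene","side","wrist")]
for zt in (.0485,.050):
  for p,t,h in ((s,[427.3,277],[426.3,279.6]),(d,[279.7,319.3],[280.5,323.3]),(w,[270+(674-532)*100/266,210+138*100/266],[270+(676-532)*100/266,210+130*100/266])):
    print(zt,((ray(p,h,.041)-ray(p,t,zt))*1000).round(1)[0])
E
```

```text
0.0485 [ 0.5 -0.7 -7.5]
0.0485 [-1.   0.9 -7.5]
0.0485 [-0.4  1.  -7.5]
0.05 [-0.6 -1.  -9. ]
0.05 [-0.5 -0.5 -9. ]
0.05 [-0.4  1.5 -9. ]
```

```bash
python3 -m jog '[0,0,0,-0.03,0,-0.6,1, 0,0,0,0,0,-0.6,1, 0,0,0,0,0,-0.6,1, 0,0,0,0,0,0,1]'
```

```text
clock: 8.88
ee_pos: [0.5972, 0.1919, 0.0752]
tool_rot: [-0.001, -0.707, 0.707, 0.0]
wrist_force: [0.4, 0.4, -0.2]
width: 0.217
gripper_force: 40.0
```

```bash
python3 -m jog '[0,0,0,0,0,-0.8,1, 0,0,0,0,0,-0.8,1, 0,0,0,0,0,-0.6,1, 0,0,0,0,0,0,1]'
```

```text
clock: 9.38
ee_pos: [0.5973, 0.1919, 0.0534]
tool_rot: [-0.001, -0.707, 0.707, 0.0]
wrist_force: [0.0, 0.1, -0.9]
width: 0.219
gripper_force: 40.0
```

```bash
python3 -m jog '[0,0,0,0,0,-0.3,1, 0,0,0,0,0,0,1, 0,0,0,0,0,0,0.5, 0,0,0,0,0,0,0.5, 0,0,0,0,0,0,0.5, 0,0,0,0,0,3,0.5, 0,0,0,0,0,5,0.5, 0,0,0,0,0,5,0.2, 0,0,0,0,0,0,0]'
python3 - <<'E'
from h import *
p={n:get_image(n) for n in ["scene","side"]}
c=[]
for n,w in [("scene",30),("side",35)]:
    u,v=px(p[n],[[.598,.193,.06]])[0].astype(int); q=p[n]["img"][v-w:v+w,u-w:u+w]; c.append(cv2.resize(q,(300,300),interpolation=2))
cv2.imwrite("pics/c4.png",cv2.convertScaleAbs(np.hstack(c),alpha=1.5))
E
```

```text
clock: 10.5
ee_pos: [0.5997, 0.1927, 0.1874]
tool_rot: [-0.004, 0.707, -0.707, 0.002]
wrist_force: [-0.1, 0.9, 0.1]
width: 0.905
gripper_force: 0.0
```

View pics/c4.png

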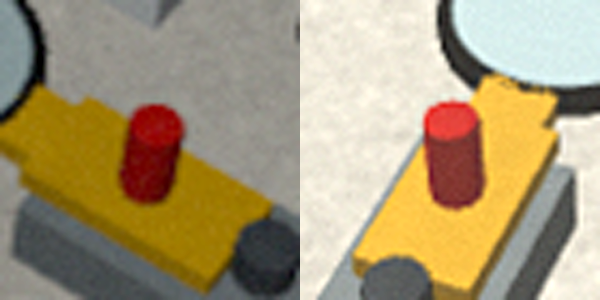

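The pin is home: the knob rests flat on the yellow arm in both views. Next is the figure on the yellow pad.

```bash
python3 -m jog '[0,0,0,0,0,5,0, 0,0,0,-2.6,-5,0,0, 0,0,0,-2.6,-5,0,0, 0,0,0,-2.6,-5,0,0, 0,0,0,-2.6,-5,0,0, 0,0,0,-2.8,-5.5,0,0, 0,0,0,0,0,0,0, 0,0,0,0,0,0,0]'
python3 - <<'E'
from h import *
p=get_image("wrist"); cv2.imwrite("pics/w3.png",p["img"]); print(state()["ee_pos"],state()["joints"])
i=p["img"].astype(int); s=get_image("scene"); d=get_image("side")
for n,q in (("w",p),("s",s),("d",d)):
  for o in masks_of(q,"figure_a")[:2]: print(n,o["p"],o["extent"])
y=((i[...,2]>140)&(i[...,1]>100)&(i[...,0]<80)).astype(np.uint8)
n,l,t,c=cv2.connectedComponentsWithStats(y)
for k in range(1,n):
  if t[k][4]>200: print("yellow",t[k],c[k],ray(p,c[k],.02)); a,b,w,h,_=t[k]; print(ray(p,[a+w/2,b+h/2],.02))
print(px(p,[[.468,-.092,.02],[.468,-.092,.127]]))
E
```

```text
clock: 11.6
ee_pos: [0.4653, -0.0629, 0.2301]
tool_rot: [-0.001, -0.707, 0.707, 0.001]
wrist_force: [0.3, 0.1, -0.2]
width: 0.997
gripper_force: 0.0
[ 0.465603   -0.06242858  0.23018035] [ 2.97880297e-01 -3.11051239e-01 -2.33960591e-01 -4.88191528e-04
 -1.64961921e+00 -2.97629578e-01]
w 0.63 [298.2, 130.7, 360.7, 211.5]
s 0.77 [207.9, 134.5, 231.3, 181.3]
s 0.58 [311.6, 149.0, 337.6, 193.4]
d 0.93 [373.4, 187.0, 401.1, 241.9]
d 0.84 [358.8, 132.3, 377.7, 176.4]
yellow [ 274  113   94   96 3776] [315.05879237 153.15042373] [[ 0.47037288 -0.10860044  0.02      ]]
[[ 0.46515618 -0.10176368  0.02      ]]
yellow [312 165  28  29 538] [324.64126394 178.2267658 ] [[ 0.46191242 -0.08653846  0.02      ]]
[[ 0.46069679 -0.08540105  0.02      ]]
yellow [193 402  29  33 360] [210.12222222 415.63611111] [[0.58660874 0.17126071 0.02      ]]
[[0.58990939 0.17523233 0.02      ]]
[[317.804047   172.08669997]
 [316.16344812 191.90318221]]
```

View pics/w3.png

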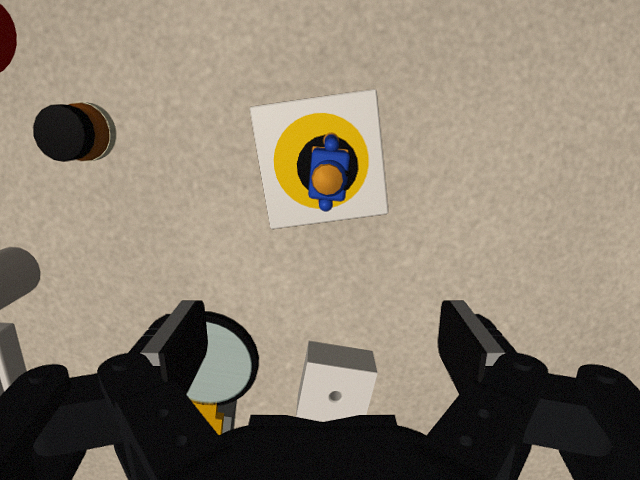

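The wrist view shows the yellow-pad figure: base disc at about (327,164), arms at (331,143) and (325,206), so its arms lie almost along world y. I'll compute its centre and yaw.

```bash
python3 - <<'E'
from h import *
p=get_image("wrist"); s=get_image("scene"); d=get_image("side"); i=p["img"].astype(int)
b=((i.max(2)<45)).astype(np.uint8); b[:100]=0;b[230:]=0;b[:,:270]=0;b[:,375:]=0
e=cv2.findNonZero(b); (c,r)=cv2.minEnclosingCircle(e); print("base px",c,r,"base",ray(p,c,.04))
A=ray(p,[[331,143],[325,206]],.085); print("arms",A, A.mean(0), np.degrees(np.arctan2(*(A[1]-A[0])[[1,0]])))
print("head",ray(p,[327,180],.12))
for q,x in ((s,[[(311.6+337.6)/2,171.2]]),(d,[[387.2,214.4]])): print("mid",ray(q,x,.0735))
# pad corners
print("pad",ray(p,[[250,107],[376,90],[387,213],[271,228]],.02).mean(0))
E
```

```text
base px (327.80889892578125, 164.5157012939453) 30.35108184814453 base [[ 0.46012744 -0.09994688  0.04      ]]
arms [[ 0.45860092 -0.1195751   0.085     ]
 [ 0.4627015  -0.07370944  0.085     ]] [ 0.46065121 -0.09664227  0.085     ] 84.89110287620846
head [[ 0.46177322 -0.09780366  0.12      ]]
mid [[ 0.46668506 -0.09382089  0.0735    ]]
mid [[ 0.46313115 -0.07873232  0.0735    ]]
pad [ 0.46586984 -0.10061602  0.02      ]
```

```bash
python3 -m jog '[0,0,-5,-0.45,-3.5,0,0, 0,0,0,0,0,-5,0, 0,0,0,0,0,-5,0, 0,0,0,0,0,-4,0, 0,0,0,0,0,-2.3,0, 0,0,0,0,0,0,0, 0,0,0,0,0,0,0.3, 0,0,0,0,0,0,0.5, 0,0,0,0,0,0,0.6, 0,0,0,0,0,0,0.7, 0,0,0,0,0,0,0.8, 0,0,0,0,0,0,0.8, 0,0,0,0,0,0,0.8]' 60
```

```text
clock: 13.68
ee_pos: [0.4614, -0.0979, 0.069]
tool_rot: [0.0, -0.676, 0.737, -0.0]
wrist_force: [-2.4, 0.1, 6.9]
width: 0.292
gripper_force: 59.9
```

```bash
python3 -m jog '[0,0,0,0,0,0.5,0.8, 0,0,0,0,0,1.5,0.8, 0,0,0,0,0,2.5,0.8, 0,0,0,0,0,2.5,0.8, 0,0,0,0,0,2,0.8, 0,0,0,0,0,1,0.8, 0,0,0,0,0,0,0.8, 0,0,0,0,0,0,0.8, 0,0,0,0,0,0,0.8, 0,0,0,0,0,0,0.8, 0,0,0,0,0,0,0.8, 0,0,0,0,0,0,0.8, 0,0,0,0,0,0,0.8, 0,0,0,0,0,0,0.8, 0,0,0,0,0,0,0.8, 0,0,0,0,0,0,0.8, 0,0,0,0,0,0,0.8]'
python3 - <<'E'
from h import *
for k in range(3):
    p=get_image("side" if k else "scene"); s=state(); print(s["wrist_force"],s["wrist_torque"],s["gripper_force"],s["ee_pos"])
    if k==0: print(spot_in(p,"figure_a")[:2])
E
```

```text
clock: 15.8
ee_pos: [0.4611, -0.0979, 0.1683]
tool_rot: [-0.0, -0.676, 0.737, 0.0]
wrist_force: [-0.0, 0.3, -2.0]
width: 0.296
gripper_force: 59.3
[-1.08222264  0.50097973 -3.43970387] [ 0.04836045 -0.00624993 -0.02613534] 59.29862022399902 [ 0.46115375 -0.09789579  0.16826086]
[{'extent': [309.4, 113.1, 336.3, 158.6], 'p': 0.93}]
[-1.00195241 -0.40945086 -3.35289669] [ 0.03490558  0.01431007 -0.0215057 ] 59.298166036605835 [ 0.46114841 -0.09791667  0.16827405]
[ 0.09849676 -0.40377488 -2.05819359] [-0.04062134  0.02699074  0.03918644] 59.29916203022003 [ 0.46113885 -0.0979012   0.16824711]
```

```bash
python3 - <<'E'
from h import *
f=[]
for k in range(14):
    get_image("side"); f.append(state()["wrist_force"])
f=np.array(f); print(f.mean(0),f.std(0))
E
python3 -m jog '[0,0,0,0,0,-2,0.8, 0,0,0,0,0,-3,0.8, 0,0,0,0,0,-2.5,0.8, 0,0,0,0,0,-1.5,0.8, 0,0,0,0,0,-0.6,0.8, 0,0,0,0,0,-0.3,0.8, 0,0,0,0,0,0,0.8]'
```

```text
[-0.18431353 -0.08481459 -2.82878286] [0.46333218 0.43917255 0.52098983]
clock: 17.58
ee_pos: [0.4615, -0.0979, 0.0699]
tool_rot: [0.0, -0.676, 0.737, -0.0]
wrist_force: [-0.7, 0.1, -3.4]
width: 0.293
gripper_force: 59.2
```

```bash
python3 -m jog '[0,0,0,0,0,-0.1,0.8, 0,0,0,0,0,0,0.8, 0,0,0,0,0,0,0.8]'
```

```text
clock: 17.95
ee_pos: [0.4616, -0.0979, 0.069]
tool_rot: [0.0, -0.676, 0.737, -0.0]
wrist_force: [0.1, 0.1, 0.5]
width: 0.3
gripper_force: 59.7
```

Contact again, so I release slowly, rise, and move toward the green pad figure near (0.53,-0.31).

```bash
python3 -m jog '[0,0,0,0,0,0,0.6, 0,0,0,0,0,0,0.4, 0,0,0,0,0,0,0.1, 0,0,0,0,0,0,0, 0,0,0,0,0,0,0, 0,0,0,0,0,4,0, 0,0,0,0,0,6,0, 0,0,0,0,0,6,0, 0,0,0,1.5,-3.5,0,0, 0,0,0,2.1,-5,0,0, 0,0,0,2.1,-5,0,0, 0,0,0,1.5,-3.8,0,0, 0,0,0,0,0,0,0, 0,0,0,0,0,0,0]'
python3 - <<'E'
from h import *
p=get_image("wrist"); cv2.imwrite("pics/w4.png",p["img"]); print(state()["ee_pos"],state()["joints"])
for o in masks_of(p,"figure_a")[:2]: print(o["p"],o["extent"])
E
```

```text
clock: 19.7
ee_pos: [0.533, -0.2709, 0.2279]
tool_rot: [-0.0, -0.675, 0.737, 0.0]
wrist_force: [-0.9, -0.1, 0.9]
width: 0.999
gripper_force: 0.0
[ 0.53309105 -0.27045904  0.22840288] [-1.34564249e-01  3.38846890e-02  7.31313642e-02 -1.33862151e-05
 -1.60994830e+00  4.77046411e-02]
0.75 [381.3, 344.1, 445.7, 436.3]
```

View pics/w4.png

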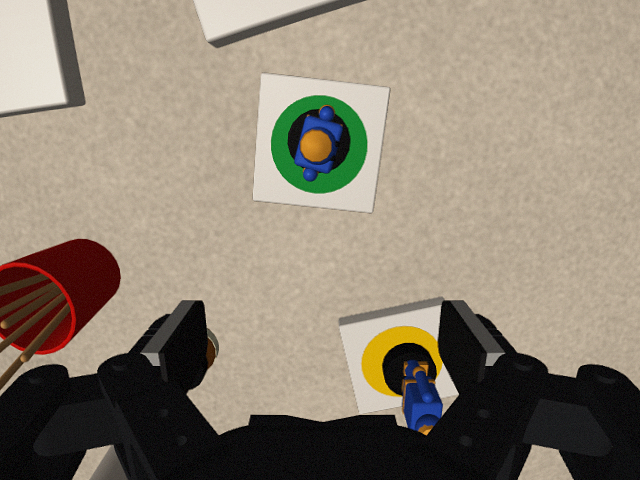

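The yellow-pad figure still stands at wrist (410,370). The green-pad figure has its base at about (319,139) and its arms at (327,113) and (310,174).

```bash
python3 - <<'E'
from h import *
p=get_image("wrist"); i=p["img"].astype(int)
b=((i.max(2)<45)).astype(np.uint8); b[:90]=0;b[195:]=0;b[:,:265]=0;b[:,375:]=0
(c,r)=cv2.minEnclosingCircle(cv2.findNonZero(b)); print("base px",c,r,"base",ray(p,c,.04))
A=ray(p,[[327,113],[310,174]],.085); print("arms",A, A.mean(0), np.degrees(np.arctan2(*(A[1]-A[0])[[1,0]])))
print("head",ray(p,[317,145],.12), "pad",ray(p,[[262,73],[389,88],[373,212],[253,200]],.02).mean(0))
e=state()["ee_pos"]; q=state()["tool_rot"]; print("tool yaw",np.degrees(np.arctan2(*R.from_quat([q[1],q[2],q[3],q[0]]).as_matrix()[[1,0],1])))
print("cup",ray(p,[100,270],.0))
E
```

```text
base px (318.9142150878906, 139.57167053222656) 31.579553604125977 base [[ 0.53001279 -0.3284494   0.04      ]]
arms [[ 0.52227013 -0.34764672  0.085     ]
 [ 0.53801134 -0.30631326  0.085     ]] [ 0.53014073 -0.32697999  0.085     ] 69.1514356776087
head [[ 0.53052325 -0.32803563  0.12      ]] pad [ 0.53040173 -0.32290262  0.02      ]
tool yaw 175.06498625764
cup [[ 0.76617513 -0.21847051  0.        ]]
```

```bash
python3 -m jog '[0,0,-8,-0.14,-2.87,0,0, 0,0,-8,-0.14,-2.87,0,0, 0,0,0,0,0,-5,0, 0,0,0,0,0,-5,0, 0,0,0,0,0,-4,0, 0,0,0,0,0,-2,0, 0,0,0,0,0,0,0, 0,0,0,0,0,0,0.3, 0,0,0,0,0,0,0.5, 0,0,0,0,0,0,0.6, 0,0,0,0,0,0,0.7, 0,0,0,0,0,0,0.8, 0,0,0,0,0,0,0.8, 0,0,0,0,0,0,0.8]' 60
```

```text
clock: 21.6
ee_pos: [0.5308, -0.3285, 0.0691]
tool_rot: [0.0, -0.566, 0.824, -0.001]
wrist_force: [1.6, 0.1, 4.4]
width: 0.299
gripper_force: 59.7
```

```bash
python3 -m jog '[0,0,0,0,0,0.5,0.8, 0,0,0,0,0,1.5,0.8, 0,0,0,0,0,2.5,0.8, 0,0,0,0,0,2.5,0.8, 0,0,0,0,0,2,0.8, 0,0,0,0,0,1,0.8, 0,0,0,0,0,0,0.8, 0,0,0,0,0,0,0.8, 0,0,0,0,0,0,0.8, 0,0,0,0,0,0,0.8, 0,0,0,0,0,0,0.8, 0,0,0,0,0,0,0.8, 0,0,0,0,0,0,0.8, 0,0,0,0,0,0,0.8, 0,0,0,0,0,0,0.8, 0,0,0,0,0,0,0.8, 0,0,0,0,0,0,0.8]'
python3 - <<'E'
from h import *
f=[]
for k in range(16):
    p=get_image("scene"); s=state(); f.append(s["wrist_force"])
f=np.array(f); print(f.mean(0),f.std(0),s["ee_pos"]); print(spot_in(p,"figure_a")[:2])
E
```

```text
clock: 23.72
ee_pos: [0.5303, -0.3283, 0.1683]
tool_rot: [-0.0, -0.566, 0.824, 0.0]
wrist_force: [-0.0, 1.0, -1.1]
width: 0.295
gripper_force: 59.0
[ 0.18774559 -0.11617007 -1.23533065] [0.40951468 0.41012329 0.41025521] [ 0.53033039 -0.32830194  0.16824955]
[{'extent': [311.5, 147.9, 336.4, 193.8], 'p': 0.69}, {'extent': [200.4, 93.8, 224.4, 144.2], 'p': 0.61}]
```

The green-pad figure weighs 1.24 N against 2.83 N for the yellow-pad one, so the yellow-pad figure is heavier. I'll put the green one back, release it, and return to the yellow pad.

```bash
python3 -m jog '[0,0,0,0,0,-2,0.8, 0,0,0,0,0,-3,0.8, 0,0,0,0,0,-2.5,0.8, 0,0,0,0,0,-1.5,0.8, 0,0,0,0,0,-0.6,0.8, 0,0,0,0,0,-0.3,0.8, 0,0,0,0,0,-0.1,0.8, 0,0,0,0,0,0,0.8, 0,0,0,0,0,0,0.8]'
```

```text
clock: 25.7
ee_pos: [0.5307, -0.3285, 0.0691]
tool_rot: [0.0, -0.566, 0.824, -0.001]
wrist_force: [0.2, -0.3, 0.6]
width: 0.301
gripper_force: 59.0
```

```bash
python3 -m jog '[0,0,0,0,0,0,0.6, 0,0,0,0,0,0,0.4, 0,0,0,0,0,0,0.1, 0,0,0,0,0,0,0, 0,0,0,0,0,0,0, 0,0,0,0,0,4,0, 0,0,0,0,0,6,0, 0,0,0,0,0,6,0, 0,0,4,-1.38,4.6,0,0, 0,0,4,-1.38,4.6,0,0, 0,0,4,-1.38,4.6,0,0, 0,0,4,-1.38,4.6,0,0, 0,0,0,-1.4,4.64,0,0, 0,0,0,0,0,0,0, 0,0,0,0,0,0,0]'
python3 - <<'E'
from h import *
s=state(); print(s["ee_pos"]); p=get_image("side"); q=get_image("scene"); w=get_image("wrist")
for x in (p,q,w): print([ (round(o["p"],2),o["extent"]) for o in spot_in(x,"figure_a")[:3]])
E
```

```text
clock: 27.58
ee_pos: [0.4612, -0.0979, 0.2285]
tool_rot: [0.0, -0.676, 0.737, -0.0]
wrist_force: [1.0, -0.1, 0.4]
width: 1.004
gripper_force: 0.0
[ 0.46123198 -0.09792624  0.22852457]
[(0.81, [358.0, 132.0, 378.2, 179.0]), (0.8, [372.0, 186.2, 399.5, 242.6]), (0.58, [270.3, 192.8, 297.1, 227.3])]
[(0.85, [312.8, 150.6, 335.2, 194.6]), (0.6, [209.5, 133.7, 230.7, 180.9])]
[(0.56, [290.0, 177.9, 354.9, 262.9])]
```

```bash
python3 -m jog '[0,0,0,0,0,-5,0, 0,0,0,0,0,-5,0, 0,0,0,0,0,-4,0, 0,0,0,0,0,-2,0, 0,0,0,0,0,0,0, 0,0,0,0,0,0,0.3, 0,0,0,0,0,0,0.5, 0,0,0,0,0,0,0.6, 0,0,0,0,0,0,0.7, 0,0,0,0,0,0,0.8, 0,0,0,0,0,0,0.8, 0,0,0,0,0,0,0.8]' 60
```

```text
clock: 29.38
ee_pos: [0.4616, -0.0979, 0.0689]
tool_rot: [0.0, -0.676, 0.737, -0.0]
wrist_force: [0.6, 1.4, 5.1]
width: 0.293
gripper_force: 59.9
```

```bash
python3 -m jog '[0,0,0,0,0,0.5,0.8, 0,0,0,0,0,2,0.8, 0,0,0,0,0,3,0.8, 0,0,0,0,0,3,0.8, 0,0,0,0,0,2.5,0.8, 0,0,0,0,0,1,0.8, 0,0,0,0,0,0,0.8, 0,0,0,0.9,1.5,0,0.8, 0,0,0,2,3.1,0,0.8, 0,0,0,2.4,3.8,0,0.8, 0,0,0,2.4,3.8,0,0.8, 0,0,0,2,3.1,0,0.8, 0,0,0,1.3,2.1,0,0.8, 0,0,0,0.73,1.1,0,0.8, 0,0,0,0,0,-1,0.8, 0,0,0,0,0,-0.5,0.8, 0,0,0,0,0,0,0.8, 0,0,0,0,0,0,0.8, 0,0,0,0,0,0,0.8, 0,0,0,0,0,0,0.8]'
python3 - <<'E'
from h import *
c=[]
for n in ("scene","side"):
    p=get_image(n); u,v=px(p,[[.5785,.087,.1]])[0].astype(int); w=75 if n=="scene" else 95
    c.append(cv2.resize(p["img"][v-w:v+w,u-w:u+w],(400,400),interpolation=2))
    print(n,[(round(o["p"],2),o["extent"]) for o in spot_in(p,"figure_a")[:3]])
    for o in masks_of(p,"mirror")[:1]: print(o["extent"])
    print(px(p,[[.5785,.087,.1265],[.5785,.087,.0415]]))
cv2.imwrite("pics/c5.png",np.hstack(c)); print(state()["ee_pos"],state()["wrist_force"])
E
```

```text
clock: 31.88
ee_pos: [0.5785, 0.087, 0.1736]
tool_rot: [0.0, -0.676, 0.737, -0.0]
wrist_force: [-0.6, -0.2, -3.4]
width: 0.293
gripper_force: 59.5
scene [(0.63, [364.0, 184.5, 395.4, 225.5]), (0.62, [208.9, 134.5, 231.5, 181.8])]
[352.5, 230.2, 451.0, 303.3]
[[380.60084351 218.22122714]
 [378.08018265 249.46944421]]
side [(0.91, [288.9, 179.1, 323.7, 248.1]), (0.62, [357.5, 129.5, 377.3, 177.0])]
[254.4, 260.3, 335.4, 351.6]
[[306.23129257 237.26936621]
 [307.66495617 278.11683971]]
[0.57842782 0.08713726 0.17322704] [-1.13702024  0.07357817 -3.43424693]
```

View pics/c5.png

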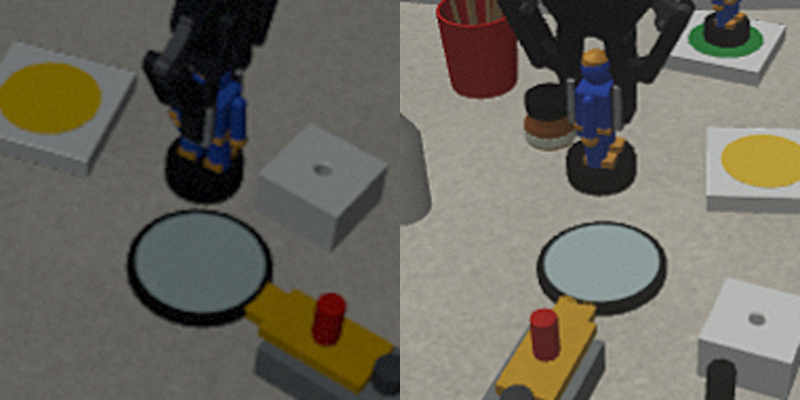

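The figure is held upright over the mirror. The mirror ellipse looks a few pixels lower than I predicted, so I'll fit it once.

```bash
python3 - <<'E'
from h import *
for n in ("scene","side"):
    p=get_image(n); i=p["img"].astype(int); e=px(p,[[.5785,.087,.0415]])[0].astype(int)
    g=((i[...,0]>i[...,2]+4)&(i.sum(2)>150)).astype(np.uint8); n_,l,s,c=cv2.connectedComponentsWithStats(g); k=l[e[1],e[0]]
    ct=max(cv2.findContours((l==k).astype(np.uint8),0,1)[0],key=len); m=ray(p,ct.reshape(-1,2),.0415)[:,:2]
    (x,y),r=cv2.minEnclosingCircle(m.astype(np.float32)); print(n,k,s[k],"mirror",x,y,r)
    b=[(o["extent"]) for o in spot_in(p,"figure_a")[:1]][0]
    u,v=px(p,[[*state()["ee_pos"][:2],.1265]])[0]; x0,y0=int(u)-25,int(v)-30
    d=(i[y0:y0+45,x0:x0+50].max(2)<45).astype(np.uint8); ys,xs=np.nonzero(d[15:]); print("base dark x-range",xs.min()+x0,xs.max()+x0,"bottom",ys.max()+15+y0,"pred c",u,v)
E
```

```text
scene 1209 [ 355  233   49   37 1438] mirror 0.5806414484977722 0.08935043215751648 0.046340830624103546
base dark x-range 366 395 bottom 232 pred c 380.68458809625247 218.22127456260017
side 197 [ 279  261   56   38 1624] mirror 0.580420196056366 0.08840624243021011 0.04680103436112404
base dark x-range 290 322 bottom 247 pred c 306.24993438924236 237.3210594941985
```

```bash
python3 -m jog '[0,0,0,0.1,0.1,0,0.8, 0,0,0,0.1,0.1,0,0.8, 0,0,0,0,0,0,0.8, 0,0,0,0,0,0,0.8, 0,0,0,0,0,0,0.8, 0,0,0,0,0,0,0.8, 0,0,0,0,0,0,0.8, 0,0,0,0,0,0,0.8]' && python3 -c "
from rig import *
print(close_job())"
```

```text
clock: 33.38
ee_pos: [0.5804, 0.0891, 0.1733]
tool_rot: [-0.0, -0.676, 0.737, 0.0]
wrist_force: [0.4, 0.5, -2.2]
width: 0.297
gripper_force: 59.5
the job is handed in; nothing more can be done
None
```

I handed the job in at 33.4 s: the pin is home and released, and the heavier yellow-pad figure (2.8 N against 1.2 N) is held upright and still about 8 cm above the mirror, with the lighter one back on the green pad.

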